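# Unlid the tea tins on the clicking carousel

### The job

The tea tins on the carousel are to be refilled: turn the carousel by its hub knob, click by click, to bring each tin that still has a lid to the gap in the clear cover, pull its snug lid straight up and off, and stand every lid upright, plug down, flat on the floor of the wooden tray. When all the lids are in the tray, leave the carousel clicked in with its empty place at the gap, and leave the other crockery where it stands.

Things in the scene. Friction and masses are not known exactly. Their poses are not given: they have to be found in the camera images.
- carousel: Fixed round wooden base of the tea carousel, 284 mm across, 12 mm thick; origin under its centre, on the turning axis. A clear plate on thin posts (underside 150 mm, top 155 mm above the worktop) covers the back and sides of the turntable, slotted for the hub; its straight front edge lies 45 mm from the axis towards the base's own -x; beyond that edge is the open gap.
- gap (a point): Middle of the gap: 85 mm from the axis along the base's -x, 110 mm above the worktop. Only a tin standing here (its mouth at this point) can have its lid lifted out; a gripper has most room here closing along the base's y. The next tins stand 72 degrees to either side, under the cover.
- turntable (a joint): Angle of the wooden turntable (250 mm across, top 42 mm above the worktop), rad, growing anticlockwise from above; turns endlessly and clicks into rest at 0 and every 1.257 rad (72 degrees), where one place is at the gap. At 0 the empty place is there. About 0.2 N m leaves a click; past halfway it snaps to the next. It starts in a click.
- hub_knob (a point): Middle of the round dark wooden hub knob that turns the turntable: 44 mm across, 35 mm tall (165 to 200 mm above the worktop), upright on the axis, standing clear above the cover; this point is 182 mm above the worktop.
- place0 (a point): The empty place on the turntable: a dark round recess with no tin, 85 mm from the axis; the point is on the turntable's top at its centre, 42 mm above the worktop.
- tray: Shallow wooden tray, fixed, 200 x 260 mm outside (x, y), walls 6 mm thick, rim 18 mm high, inner floor 6 mm above the worktop; origin at the centre of its underside.
- place1 (a point): Centre of the mouth of tin 1: a plain aluminium tin, 54 mm across, 68 mm tall, fixed on the turntable 85 mm from the axis, 72 degrees anticlockwise (from above) from the empty place; its rim, and this point, are 110 mm above the worktop.
- lid1: Lid of tin 1; may be absent. Origin under the rubber plug (36 mm across, 18 mm long), z up; then an aluminium disc 52 mm across (18 to 24 mm up), then a round wooden knob 20 mm across (24 to 48 mm up). 70 to 120 g. Seated, its origin is 18 mm below the tin's rim; two sprung catches hold it: a straight pull up of 10 to 20 N frees it in some 8 mm. In the tray its origin is 6 mm above the worktop.
- place2 (a point): Centre of the mouth of tin 2: a plain aluminium tin, 54 mm across, 68 mm tall, fixed on the turntable 85 mm from the axis, 144 degrees anticlockwise (from above) from the empty place; its rim, and this point, are 110 mm above the worktop.
- lid2: Lid of tin 2; may be absent. Origin under the rubber plug (36 mm across, 18 mm long), z up; then an aluminium disc 52 mm across (18 to 24 mm up), then a round wooden knob 20 mm across (24 to 48 mm up). 70 to 120 g. Seated, its origin is 18 mm below the tin's rim; two sprung catches hold it: a straight pull up of 10 to 20 N frees it in some 8 mm. In the tray its origin is 6 mm above the worktop.
- place3 (a point): Centre of the mouth of tin 3: a plain aluminium tin, 54 mm across, 68 mm tall, fixed on the turntable 85 mm from the axis, 216 degrees anticlockwise (from above) from the empty place; its rim, and this point, are 110 mm above the worktop.
- lid3: Lid of tin 3; may be absent. Origin under the rubber plug (36 mm across, 18 mm long), z up; then an aluminium disc 52 mm across (18 to 24 mm up), then a round wooden knob 20 mm across (24 to 48 mm up). 70 to 120 g. Seated, its origin is 18 mm below the tin's rim; two sprung catches hold it: a straight pull up of 10 to 20 N frees it in some 8 mm. In the tray its origin is 6 mm above the worktop.
- place4 (a point): Centre of the mouth of tin 4: a plain aluminium tin, 54 mm across, 68 mm tall, fixed on the turntable 85 mm from the axis, 288 degrees anticlockwise (from above) from the empty place; its rim, and this point, are 110 mm above the worktop.
- lid4: Lid of tin 4; may be absent. Origin under the rubber plug (36 mm across, 18 mm long), z up; then an aluminium disc 52 mm across (18 to 24 mm up), then a round wooden knob 20 mm across (24 to 48 mm up). 70 to 120 g. Seated, its origin is 18 mm below the tin's rim; two sprung catches hold it: a straight pull up of 10 to 20 N frees it in some 8 mm. In the tray its origin is 6 mm above the worktop.
- mug: Bystander, not to be disturbed: beige mug with a handle, 84 mm across, 90 mm tall; origin under its centre.
- white_cup: Bystander, not to be disturbed: white cup, 84 mm across, 85 mm tall; origin under its centre.
- tea_bowl: Bystander, not to be disturbed: small blue tea bowl, 68 mm across, 55 mm tall; origin under its centre.
- teaspoon: Bystander, not to be disturbed: steel teaspoon lying flat, 140 mm long; origin under its centre.
- sugar_bowl: Bystander, not to be disturbed: terracotta bowl, 110 mm across, 60 mm tall; origin under its centre.
- oil: Bystander, not to be disturbed: amber oil bottle, 60 mm across, 190 mm tall; origin under its centre.
- honey: Bystander, not to be disturbed: amber honey jar, 64 mm across, 85 mm tall; origin under its centre.
Not all that is in view belongs to the job. Leave any orange, red or turquoise look-alike of the lid3 alone.

How it is judged:
At the end, for the whole second after the job is handed in: Every lid present stands upright (within 0.2 rad) and still on the tray's floor, its centre within 78 mm (x) and 108 mm (y) of the tray's centre, and the carousel rests with its empty place at the gap, within 12 mm of the gap's middle line (x of lid1 in the frame of tray between -0.078 and 0.078 m and y of lid1 in the frame of tray between -0.108 and 0.108 m and z of each of lid1, lid2, lid3, lid4 in the frame of tray below 0.013 m and angle between each of lid1, lid2, lid3, lid4's own z axis and vertical below 0.2 rad and linear speed of each of lid1, lid2, lid3, lid4 below 0.02 m/s and x of lid2 in the frame of tray between -0.078 and 0.078 m and y of lid2 in the frame of tray between -0.108 and 0.108 m and x of lid3 in the frame of tray between -0.078 and 0.078 m and y of lid3 in the frame of tray between -0.108 and 0.108 m and x of lid4 in the frame of tray between -0.078 and 0.078 m and y of lid4 in the frame of tray between -0.108 and 0.108 m and y of place0 in the frame of carousel between -0.012 and 0.012 m and x of place0 in the frame of carousel below 0 m and velocity of joint turntable between -0.05 and 0.05 rad/s); the robot touches nothing.
It fails at once if a mug, cup, bowl, bottle, jar or spoon that was standing about is pushed more than 4 cm or tipped (distance of any of mug, white_cup, tea_bowl, teaspoon, sugar_bowl, oil, honey from where it was at the start of the episode above 0.04 m or angle between any of mug, white_cup, tea_bowl, teaspoon, sugar_bowl, oil, honey's own z axis and vertical above 0.6 rad).
Of lid1, lid2, lid3, lid4 only 3 to 4 are there at a start; the rules pass over those that are not, and their reading is None.
At some moment in a run one of lid1, lid2, lid3, lid4 may be knocked a few centimetres aside while the robot is not near it.
Once in a run the grip may slacken for a moment while it holds something.
It also fails if it takes over 210 s, if anything falls off the work surface, if the arm or the gripper's body presses on something with over 40 N, if the wrist force passes 120 N, or if a joint passes its speed limit or range.

### The arm

A 6-joint arm with a two-finger parallel gripper is mounted at the origin on the work surface. World frame = base frame: x ahead of the robot, y to its left, z up, the work surface at z = 0. Lengths are in m, angles in rad, forces in N, time in s.
With the tool pointing down it reaches from about 0.35 to 0.975 m from the base axis. Payload 4.9 kg.
Tool frame: the origin (TCP) lies midway between the tips of the shut fingers; the grasp point (between the pads) lies 19 mm behind it; z points along the fingers, y is the line along which they close (so a half turn about z gives the same grasp; the last joint's range is limited). The gripper opens to 85 mm and grips with 20 to 120 N. Pads are 22 mm wide; open, the fingers measure 114 mm over their backs; the gripper's body (76 mm by 85 mm) begins 54 mm behind the grasp point. The pads swing forward as they close: fully open they stand 13 mm farther back than shut.
Start: joints at [-1.331, 0.053, 1.613, -0, 1.476, -0.119], TCP at [0.219, -0.585, 0.231] pointing down, gripper open.
Joint ranges: [-3.01, 3.01], [-1.01, 2.22], [0.06, 2.58], [-1.02, 4.17], [0.09, 2.62], [-3.14, 3.14]. Speed limits (rad/s): [2.57, 2.57, 3.14, 3.14, 3.14, 3.14].

### API

Orientations are given as a rotation vector (axis times angle).
In Python, from station import ctrl gives the robot as it stands. The module is installed in compiled form; this text tells all that it offers.
- The arm moves only by the shell command python3 -m handwheel 'ROWS' [OPENING] [FORCE]. ROWS is JSON, a list of rows, each a list of 2 entries, a list of its own where there are three numbers: the shift along the tool's x, y, z in cm, then the turn, a rotation vector about the tool's x, y, z in rad. In form: [[[tx, ty, tz], [ax, ay, az]], ...]. A call has 1 to 5 rows; each row is the pose to reach, as a shift and turn from the pose commanded when the call began, along the tool's axes at that moment; what a row does not reach only later rows make up. A row lasts 1/8 s, in which the tool goes at most 62.5 mm and 10.7 degrees, less where a joint would pass 70% of its speed; a pose out of reach is approached as far as the arm can. A call with a gripper value outside its range is refused whole. OPENING is the gripper's target within -1 to 1 (shut at 1, half-way at 0, fully open at -1), set as the call begins (- or left out, the last holds). The fingers move at their own pace and stop on an object; FORCE is the grip in N (left out, the last holds). Time passes only in rows, so rows that repeat a pose let the fingers close. It gives the time, the measured TCP pose, the force, the opening and the grip force at its end, in the units of the state.
- ctrl.get_obs(): the state, without advancing time (a new reading comes with each control period).
- ctrl.get_image(name): name is "scene" or "top" or "wrist"; returns the picture (420x560x3 uint8, blue, green, red); there is no depth.
- ctrl.calibration(name): a dict with "fx", "fy", "cx", "cy" (pixels), "R" (3x3) and "t" (3): a world point X has camera coordinates R X + t. Camera axes: x right, y down, z forward; pixel columns grow to the right and rows downward; lengths in m; the calibration is good to about 2 mm. A picture is of the moment at which its call begins: read the wrist's pose just before it. calibration takes no time and is no camera call; for the wrist camera it gives the pose at the moment of the call.
- ctrl.finish_job(): hands the job in; it is judged then, once.
Trained networks look in the newest picture that a camera, given by its name, has taken for a name from the list of things; names that differ only in an ending like _2 or _b are one class to them, and where a whole thing is asked for, a point or a joint stands for the part that bears it (a point fixed in the world has none). Each returns a list of dicts, best first, with "score" (0 to 1); they miss things now and then, are a little off and sometimes report something else, mostly with a low value. They report only what shows in the picture. A call takes as long as a camera call. They do not tell look-alikes from the thing itself.
- ctrl.look_for(camera, query): "position" ([column, row] in pixels, amid what is visible of it).
- ctrl.landmark_of(camera, query): "position" ([column, row] in pixels: a listed point, or the origin of a listed thing).
The state is a dict: "t": time; "q": joint angles; "dq": joint speeds; "effort": joint torques, N m; "tool_pos": TCP position; "tool_rot": TCP orientation; "contact_force": force on the tool from outside, world axes, zero at the start; "wrist_torque": the same for the moment, N m; "opening": finger opening in m; "grip_force": force on a finger pad.
Only numpy, scipy, OpenCV 4.12 (cv2) and the standard library are available. Lean on these libraries where they do the work, as an engineer would, in place of code of your own. Each camera call takes 0.05 s, during which the arm holds its last target. There are 200 camera calls.

## Working session

There is one attempt and no reset: what is moved stays moved. The work goes in short steps, Python scripts to look and compute and a shell command to move; the robot and the scene stay as the last step left them, time stands still between calls to the robot, and variables do not carry over. Pictures are saved under pics/ and viewed, at most 14 in all, crops included, and the job is handed in when it is done.

```bash
mkdir -p pics; cat > h.py <<'E'
import numpy as np, cv2
from station import ctrl
from scipy.spatial.transform import Rotation as Ro
def ray(cam,px,z,cal=None):
    c=cal or ctrl.calibration(cam); R=np.array(c["R"]);t=np.array(c["t"])
    d=R.T@np.array([(px[0]-c["cx"])/c["fx"],(px[1]-c["cy"])/c["fy"],1]); o=-R.T@t
    return o+d*(z-o[2])/d[2]
def proj(cam,X):
    c=ctrl.calibration(cam); p=np.array(c["R"])@np.array(X)+np.array(c["t"])
    return [round(c["cx"]+c["fx"]*p[0]/p[2]),round(c["cy"]+c["fy"]*p[1]/p[2])]
def go(X,yaw=None):
    """shift (cm) in tool axes & turn to reach TCP X; with y-axis of tool along yaw (mod pi)"""
    o=ctrl.get_obs(); R=Ro.from_rotvec(o["tool_rot"]).as_matrix()
    s=R.T@(np.array(X)-o["tool_pos"])*100
    print("t",o["t"],"tcp",np.round(o["tool_pos"],4),"shift cm",np.round(s,2), "q6",np.round(o["q"],2))
    if yaw is not None:
        z=np.array([0,0,-1.]); 
        for w in (yaw,yaw+np.pi):
            y=np.array([np.cos(w),np.sin(w),0]); T=np.c_[np.cross(y,z),y,z]
            print(" turn",np.round(Ro.from_matrix(R.T@T).as_rotvec(),3))
E
python3 - <<'E'
from h import *
for cam in ("top","scene"):
    im=ctrl.get_image(cam); cv2.imwrite(f"pics/{cam}0.png",im)
    for q in ["carousel","hub_knob","place0","tray","lid1","place1","mug","oil","sugar_bowl"]:
        z={"hub_knob":.182,"place0":.042,"lid1":.092,"place1":.11}.get(q,0)
        for r in ctrl.landmark_of(cam,q)[:6]:
            print(cam,q,round(r["score"],2),np.round(r["position"]),np.round(ray(cam,r["position"],z)[:2],3))
o=ctrl.get_obs(); print(o["t"],o["tool_rot"],o["contact_force"],o["opening"])
E
```

```text
top hub_knob 0.83 [189. 182.] [0.59  0.251]
top place0 0.8 [189. 220.] [0.503 0.276]
top place0 0.73 [163. 195.] [0.572 0.352]
top place0 0.68 [223. 202.] [0.553 0.184]
top tray 0.62 [381. 193.] [ 0.586 -0.258]
top tray 0.61 [227. 204.] [0.551 0.179]
top lid1 0.72 [176. 282.] [0.336 0.298]
top lid1 0.67 [142. 280.] [0.341 0.389]
top lid1 0.65 [212. 278.] [0.346 0.201]
top lid1 0.63 [290. 125.] [0.757 0.001]
top lid1 0.52 [187. 221.] [0.498 0.272]
top lid1 0.52 [290. 196.] [ 0.566 -0.   ]
top place1 0.8 [189. 220.] [0.499 0.263]
top place1 0.73 [163. 195.] [0.564 0.334]
top place1 0.68 [223. 202.] [0.547 0.174]
top mug 0.78 [291. 127.] [ 0.776 -0.002]
top oil 0.78 [465. 187.] [ 0.603 -0.495]
top sugar_bowl 0.74 [334. 120.] [ 0.797 -0.125]
top sugar_bowl 0.68 [242. 118.] [0.8   0.139]
scene carousel 0.61 [173. 349.] [ 0.594 -0.49 ]
scene carousel 0.58 [318. 214.] [0.58  0.247]
scene hub_knob 0.6 [321. 175.] [0.574 0.249]
scene place0 0.81 [306. 180.] [0.454 0.338]
scene place0 0.76 [302. 201.] [0.515 0.229]
scene place0 0.75 [345. 193.] [0.612 0.373]
scene place0 0.64 [332. 180.] [0.53
[... 469 characters left out ...]
.501 0.269]
scene place1 0.76 [302. 201.] [0.558 0.166]
scene place1 0.75 [345. 193.] [0.65  0.301]
scene place1 0.64 [332. 180.] [0.573 0.329]
scene place1 0.58 [323. 223.] [0.682 0.121]
scene place1 0.46 [226. 299.] [ 0.65  -0.316]
scene mug 0.87 [323. 281.] [ 0.782 -0.002]
scene oil 0.75 [172. 350.] [ 0.595 -0.494]
scene oil 0.63 [335. 181.] [0.515 0.452]
scene oil 0.35 [357. 186.] [0.602 0.481]
scene oil 0.16 [304. 198.] [0.485 0.286]
scene sugar_bowl 0.69 [323. 223.] [0.623 0.22 ]
scene sugar_bowl 0.67 [305. 308.] [ 0.802 -0.127]
scene sugar_bowl 0.15 [355. 180.] [0.574 0.509]
1.0 [ 3.09116788e+00  5.60583830e-01 -1.59308337e-05] [-0.37336771 -0.29790495 -0.44395579] 0.08520267090758804
```

View pics/top0.png

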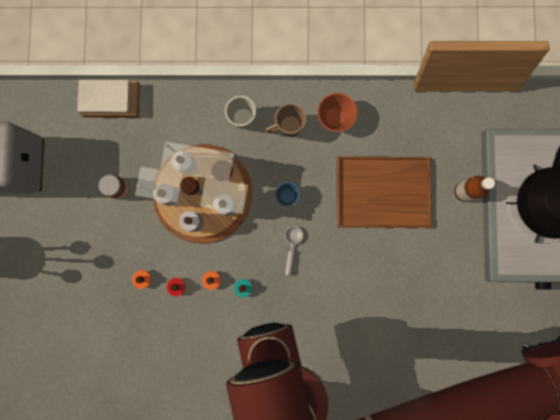

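View pics/scene0.png

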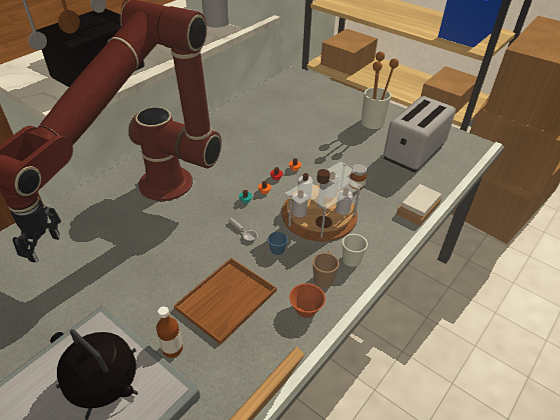

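```bash
python3 - <<'E'
from h import *
a=cv2.imread("pics/top0.png")[130:255,130:260]; b=cv2.imread("pics/scene0.png")[155:250,265:380]
a=cv2.resize(a,(520,500),interpolation=3); b=cv2.resize(b,(275*500//227-200,500),interpolation=3) if 0 else cv2.resize(b,(280,231),interpolation=3)
c=np.zeros((500,800,3),np.uint8); c[:,:520]=a; c[:231,520:]=b; cv2.imwrite("pics/c0.png",c)
E
```

```text
(no output)
```

View pics/c0.png

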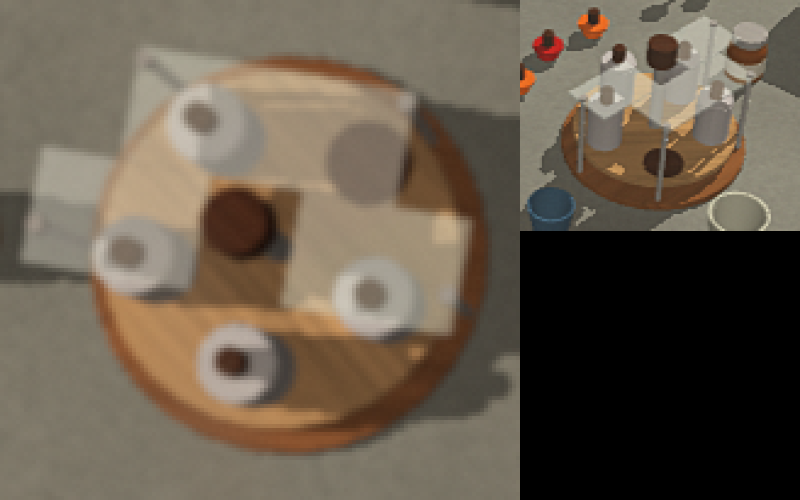

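```bash
cat >> h.py <<'E'
from scipy.optimize import least_squares
def fit(obs,x0=(.59,.251,0.)):
    """obs: list of (cal, px, kind, k): kind 'hub' z at axis; 'p' place at gap angle+k*72deg, radius .085"""
    def f(p):
        r=[]
        for cal,px,rad,k,z in obs:
            a=p[2]+np.pi+k*2*np.pi/5
            X=np.array([p[0]+rad*np.cos(a),p[1]+rad*np.sin(a),z])
            q=np.array(cal["R"])@X+np.array(cal["t"])
            r+=[cal["cx"]+cal["fx"]*q[0]/q[2]-px[0],cal["cy"]+cal["fy"]*q[1]/q[2]-px[1]]
        return np.array(r)
    s=least_squares(f,x0,loss="soft_l1"); return s.x,f(s.x).reshape(-1,2)
E
python3 - <<'E'
from h import *
T=ctrl.calibration("top");S=ctrl.calibration("scene")
C=lambda u,v:(130+u/4-.4,130+v/4-.4)
obs=[(T,(189,182),0,0,.182),(T,C(239,218),0,0,.2),(T,(189,220),.085,0,.11),(T,(163,195),.085,-1,.11),(T,(223,202),.085,1,.11),
(T,C(232,361),.085,0,.14),(T,C(125,250),.085,-1,.14),(T,C(200,118),.085,-2,.14),(T,C(370,294),.085,1,.14),(T,C(369,162),.085,2,.042),
(S,(321,175),0,0,.182)]
p,r=fit(obs); print(p); print(np.round(r,1))
o=p[:2];u=np.array([np.cos(p[2]),np.sin(p[2])]); g=o-.085*u
print("gap",g,proj("scene",[*g,.11]),"reach",np.hypot(*g),np.hypot(*o))
print("base y yaw",p[2]+np.pi/2)
for k in range(5):
    a=p[2]+np.pi+k*1.2566; print(k,proj("scene",[o[0]+.085*np.cos(a),o[1]+.085*np.sin(a),.11]))
go([*g,.30],p[2]+np.pi/2)
for n in ("top","scene"):
    px=ctrl.landmark_of(n,"tray")[0]["position"]; print(n,ray(n,px,0))
E
```

```text
[ 0.58160726  0.249038   -0.15430504]
[[ 0.8  3.3]
 [-1.   0.3]
 [ 0.6  0.4]
 [ 0.5 -1.4]
 [ 0.6  1.3]
 [-0.4 -0.1]
 [-0.3  0.3]
 [-0.8 -0.7]
 [-0.1 -0.8]
 [ 0.   0.1]
 [ 1.8  1.1]]
gap [0.49761718 0.26210195] [305, 180] reach 0.5624235820296922 0.6326823285475692
base y yaw 1.4164912848453584
0 [305, 180]
1 [300, 198]
2 [325, 208]
3 [345, 195]
4 [331, 179]
t 1.0 tcp [ 0.2195 -0.5852  0.2313] shift cm [ 55.8  -69.57  -6.87] q6 [-1.33  0.05  1.61 -0.    1.48 -0.12]
 turn [-0.     0.    -2.628]
 turn [0.    0.    0.513]
top [ 0.58583874 -0.25781384  0.        ]
scene [ 0.58712255 -0.26391008  0.        ]
```

```bash
H="python3 -m handwheel"
$H '[[[18.6,-23.2,-2.3],[0,0,0]],[[18.6,-23.2,-2.3],[0,0,0]],[[18.6,-23.2,-2.3],[0,0,0]],[[18.6,-23.2,-2.3],[0,0,0]],[[18.6,-23.2,-2.3],[0,0,0]]]' -1 80 | tail -3
$H '[[[18.6,-23.2,-2.3],[0,0,0]],[[18.6,-23.2,-2.3],[0,0,0]],[[18.6,-23.2,-2.3],[0,0,0]],[[18.6,-23.2,-2.3],[0,0,0]],[[18.6,-23.2,-2.3],[0,0,0]]]' >/dev/null
$H '[[[18.6,-23.2,-2.3],[0,0,0]],[[18.6,-23.2,-2.3],[0,0,0]],[[18.6,-23.2,-2.3],[0,0,0]],[[18.6,-23.2,-2.3],[0,0,0]],[[18.6,-23.2,-2.3],[0,0,0]]]'
$H '[[[0,0,0],[0,0,-0.876]],[[0,0,0],[0,0,-0.876]],[[0,0,0],[0,0,-0.876]],[[0,0,0],[0,0,-0.876]],[[0,0,0],[0,0,-0.876]]]' >/dev/null
$H '[[[0,0,0],[0,0,-0.876]],[[0,0,0],[0,0,-0.876]],[[0,0,0],[0,0,-0.876]],[[0,0,0],[0,0,-0.876]],[[0,0,0],[0,0,-0.876]]]' >/dev/null
$H '[[[0,0,0],[0,0,-0.876]],[[0,0,0],[0,0,-0.876]],[[0,0,0],[0,0,-0.876]],[[0,0,0],[0,0,-0.876]],[[0,0,0],[0,0,-0.876]]]'
python3 - <<'E'
from h import *
im=ctrl.get_image("wrist"); cv2.imwrite("pics/w0.png",im)
for q in ("hub_knob","place1","lid1"):
    z={"hub_knob":.182,"lid1":.092,"place1":.11}[q]
    for r in ctrl.landmark_of("wrist",q)[:4]: print(q,round(r["score"],2),np.round(r["position"]),np.round(ray("wrist",r["position"],z)[:2],4))
o=np.array([.5816,.2490]);yaw=-.1543;g=o-.085*np.array([np.cos(yaw),np.sin(yaw)])
print("pred hub",proj("wrist",[*o,.182]),"gap",proj("wrist",[*g,.11]),"knobtop",proj("wrist",[*g,.14]))
go([*g,.3],yaw+np.pi/2)
E
```

```text
contact_force: [0.8, -0.4, -0.2]
opening: 0.0853
grip_force: 0.0
t: 2.98
tool_pos: [0.4978, 0.265, 0.3005]
tool_rot: [-3.091, -0.563, -0.001]
contact_force: [0.3, -0.6, -0.0]
opening: 0.0855
grip_force: 0.0
t: 4.85
tool_pos: [0.4975, 0.2624, 0.3004]
tool_rot: [0.236, 3.133, 0.0]
contact_force: [0.1, -0.2, -0.6]
opening: 0.0854
grip_force: 0.0
hub_knob 0.93 [274. 303.] [0.5775 0.251 ]
lid1 0.87 [191. 235.] [0.5394 0.172 ]
lid1 0.84 [273. 179.] [0.4954 0.2635]
lid1 0.69 [215.  27.] [0.3545 0.2342]
lid1 0.68 [354. 235.] [0.5651 0.3363]
pred hub [272, 308] gap [272, 186] knobtop [272, 193]
t 5.05 tcp [0.4975 0.2624 0.3003] shift cm [-0.01 -0.04  0.03] q6 [ 0.35 -0.13  1.67  0.    1.59 -1.06]
 turn [ 0.     0.    -0.003]
 turn [ 0.    -0.     3.139]
```

View pics/w0.png

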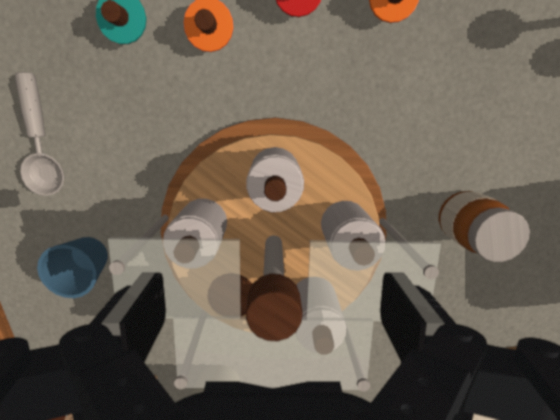

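```bash
python3 - <<'E'
from h import *
W=ctrl.calibration("wrist")
obs=[(W,(275.5,188),.085,0,.14),(W,(188,247),.085,1,.14),(W,(361,248),.085,-1,.14),(W,(323,345),.085,-2,.14),(W,(274,300),0,0,.2),(W,(273,180),.085,0,.1125)]
p,r=fit(obs,(.5816,.249,-.154)); print(p); print(np.round(r,1))
T=ctrl.calibration("top")
C=lambda u,v:(130+u/4-.4,130+v/4-.4)
obs+=[(T,(189,182),0,0,.182),(T,C(239,218),0,0,.2),(T,(189,220),.085,0,.11),(T,(163,195),.085,-1,.11),(T,(223,202),.085,1,.11),
(T,C(232,361),.085,0,.14),(T,C(125,250),.085,-1,.14),(T,C(200,118),.085,-2,.14),(T,C(370,294),.085,1,.14),(T,C(369,162),.085,2,.042)]
p,r=fit(obs,(.5816,.249,-.154)); print(p); print(np.round(r[:6],1))
g=p[:2]-.085*np.array([np.cos(p[2]),np.sin(p[2])]); print(g)
go([*g,.115],p[2]+np.pi/2)
E
```

```text
[ 0.57505821  0.25095484 -0.17758337]
[[-0.4 -2.9]
 [-5.1  1. ]
 [ 3.2  3.4]
 [ 0.3 -2.7]
 [-0.9 12.2]
 [ 2.  -1.1]]
[ 0.57728874  0.25022206 -0.17139199]
[[-1.4 -0.2]
 [-5.5  3.9]
 [ 2.5  5.3]
 [ 0.3 -0.9]
 [-1.4 14.9]
 [ 1.   1.3]]
[0.49353413 0.26471916]
t 5.05 tcp [0.4975 0.2624 0.3003] shift cm [ 0.43  0.16 18.53] q6 [ 0.35 -0.13  1.67  0.    1.59 -1.06]
 turn [0.    0.    0.015]
 turn [-0.     0.    -3.127]
```

```bash
python3 - <<'E'
from h import *
W=ctrl.calibration("wrist");T=ctrl.calibration("top")
C=lambda u,v:(130+u/4-.4,130+v/4-.4)
obs=[(W,(275.5,188),.085,0,.137),(W,(188,247),.085,1,.132),(W,(361,249),.085,-1,.132),(W,(323,345),.085,-2,.135),(W,(274,310),0,0,.195),(W,(273,180),.085,0,.1125)]
p,r=fit(obs,(.5816,.249,-.154)); print(p); print(np.round(r,1))
obs+=[(T,(189,182),0,0,.182),(T,C(239,218),0,0,.2),(T,(189,220),.085,0,.11),(T,(163,195),.085,-1,.11),(T,(223,202),.085,1,.11),
(T,C(232,361),.085,0,.14),(T,C(125,250),.085,-1,.14),(T,C(200,118),.085,-2,.14),(T,C(370,294),.085,1,.14),(T,C(369,162),.085,2,.042)]
p,r=fit(obs,(.5816,.249,-.154)); print(p)
g=p[:2]-.085*np.array([np.cos(p[2]),np.sin(p[2])]); print(g)
go([*g,.17],p[2]+np.pi/2)
E
```

```text
[ 0.57694724  0.25099152 -0.1721947 ]
[[-0.5 -1.5]
 [-2.6  0. ]
 [ 1.2  0.5]
 [ 0.3 -4.4]
 [-0.4  0.8]
 [ 1.8  0.9]]
[ 0.57818369  0.25045031 -0.16871462]
[0.49439057 0.26472312]
t 5.05 tcp [0.4975 0.2624 0.3003] shift cm [ 0.35  0.18 13.03] q6 [ 0.35 -0.13  1.67  0.    1.59 -1.06]
 turn [0.    0.    0.012]
 turn [-0.    0.   -3.13]
```

```bash
H="python3 -m handwheel"
$H '[[[0.35,0.18,6],[0,0,0.015]],[[0.35,0.18,12],[0,0,0.015]],[[0.35,0.18,15],[0,0,0.015]],[[0.35,0.18,17],[0,0,0.015]],[[0.35,0.18,17],[0,0,0.015]]]' -1 80
$H '[[[0,0,1.5],[0,0,0]],[[0,0,1.5],[0,0,0]],[[0,0,1.5],[0,0,0]]]'
$H '[[[0,0,0],[0,0,0]],[[0,0,0],[0,0,0]],[[0,0,0],[0,0,0]],[[0,0,0],[0,0,0]],[[0,0,0],[0,0,0]]]' 1 80
$H '[[[0,0,0],[0,0,0]],[[0,0,0],[0,0,0]],[[0,0,0],[0,0,0]],[[0,0,0],[0,0,0]],[[0,0,0],[0,0,0]]]'
```

```text
t: 5.68
tool_pos: [0.4937, 0.2645, 0.1292]
tool_rot: [-0.267, -3.128, 0.002]
contact_force: [-0.1, -1.0, 0.4]
opening: 0.0852
grip_force: 0.0
t: 6.05
tool_pos: [0.4948, 0.265, 0.1161]
tool_rot: [0.266, 3.129, 0.001]
contact_force: [0.2, -0.7, 0.1]
opening: 0.0853
grip_force: 0.0
t: 6.68
tool_pos: [0.4949, 0.2649, 0.1164]
tool_rot: [0.266, 3.129, 0.001]
contact_force: [-2.5, -1.6, 5.9]
opening: 0.0176
grip_force: 78.3
t: 7.3
tool_pos: [0.4949, 0.2649, 0.1164]
tool_rot: [0.266, 3.129, 0.001]
contact_force: [-1.2, -0.5, 4.9]
opening: 0.0174
grip_force: 78.3
```

```bash
H="python3 -m handwheel"
$H '[[[0,0,-0.3],[0,0,0]],[[0,0,-0.6],[0,0,0]],[[0,0,-0.9],[0,0,0]],[[0,0,-1.3],[0,0,0]],[[0,0,-1.8],[0,0,0]]]'
$H '[[[0,0,-1.5],[0,0,0]],[[0,0,-4],[0,0,0]],[[0,0,-7.8],[0,0,0]],[[0,0,-7.8],[0,0,0]]]'
python3 - <<'E'
from h import *
im=ctrl.get_image("wrist"); cv2.imwrite("pics/w1.png",im)
go([.63,-.32,.21])
E
```

```text
t: 7.92
tool_pos: [0.4951, 0.2652, 0.1349]
tool_rot: [0.266, 3.129, 0.002]
contact_force: [0.4, 0.2, -1.2]
opening: 0.0177
grip_force: 78.6
t: 8.43
tool_pos: [0.497, 0.2659, 0.2174]
tool_rot: [0.265, 3.121, 0.007]
contact_force: [0.3, -0.1, -1.4]
opening: 0.0174
grip_force: 78.7
t 8.475 tcp [0.4957 0.2654 0.2146] shift cm [-23.12 -55.43   0.4 ] q6 [ 0.36 -0.09  1.78  0.    1.44 -1.04]
```

View pics/w1.png

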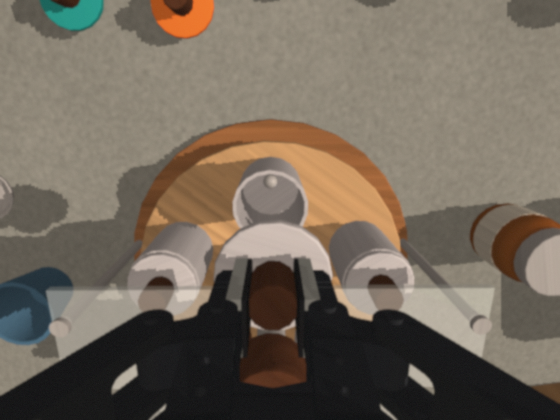

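```bash
H="python3 -m handwheel"
$H '[[[-11.5,-27.7,0],[0,0,0]],[[-11.5,-27.7,0],[0,0,0]],[[-11.5,-27.7,0],[0,0,0]],[[-11.5,-27.7,0],[0,0,0]],[[-11.5,-27.7,0],[0,0,0]]]' |tail -2
$H '[[[-11.5,-27.7,0],[0,0,0]],[[-11.5,-27.7,0],[0,0,0]],[[-11.5,-27.7,0],[0,0,0]],[[-11.5,-27.7,0],[0,0,0]],[[-11.5,-27.7,0],[0,0,0]]]'
$H '[[[0,0,6],[0,0,0]],[[0,0,12],[0,0,0]],[[0,0,15],[0,0,0]],[[0,0,16.5],[0,0,0]],[[0,0,16.5],[0,0,0]]]'
$H '[[[0,0,0],[0,0,0]],[[0,0,0],[0,0,0]]]'
python3 - <<'E'
from h import *
go([.63,-.32,.033])
cv2.imwrite("pics/s1.png",ctrl.get_image("scene")[200:360,120:320].repeat(3,0).repeat(3,1))
E
```

```text
opening: 0.018
grip_force: 78.9
t: 9.72
tool_pos: [0.6269, -0.3222, 0.2094]
tool_rot: [-0.268, -3.128, -0.002]
contact_force: [-0.4, 0.3, -0.9]
opening: 0.0173
grip_force: 78.9
t: 10.35
tool_pos: [0.6267, -0.3196, 0.0449]
tool_rot: [-0.266, -3.128, -0.002]
contact_force: [0.4, -0.5, -1.3]
opening: 0.0174
grip_force: 79.0
t: 10.6
tool_pos: [0.6287, -0.3209, 0.0488]
tool_rot: [0.266, 3.127, -0.003]
contact_force: [1.3, -0.6, -1.2]
opening: 0.0176
grip_force: 79.0
t 10.6 tcp [ 0.6287 -0.3209  0.0488] shift cm [-0.1   0.11  1.58] q6 [-0.58  0.39  1.54  0.    1.21 -1.98]
```

View pics/s1.png

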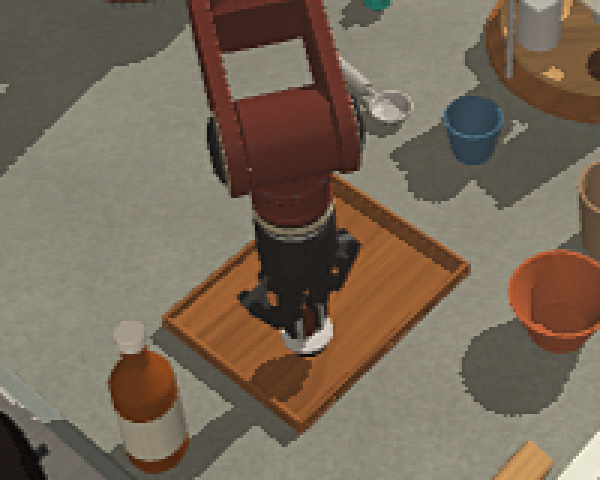

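```bash
H="python3 -m handwheel"
$H '[[[0,0,1],[0,0,0]],[[0,0,1.5],[0,0,0]],[[0,0,1.5],[0,0,0]]]'|egrep "pos|cont"
$H '[[[0,0,0.1],[0,0,0]],[[0,0,0.2],[0,0,0]],[[0,0,0.2],[0,0,0]]]'|egrep "pos|cont"
$H '[[[0,0,0.1],[0,0,0]],[[0,0,0.1],[0,0,0]]]'|egrep "pos|cont"
```

```text
tool_pos: [0.6272, -0.32, 0.0307]
contact_force: [-0.1, 0.6, -1.3]
tool_pos: [0.6276, -0.3202, 0.0306]
contact_force: [-3.0, 2.2, 5.9]
tool_pos: [0.6277, -0.3203, 0.0305]
contact_force: [-4.6, 3.0, 9.7]
```

```bash
H="python3 -m handwheel"
$H '[[[0,0,-0.2],[0,0,0]],[[0,0,-0.2],[0,0,0]],[[0,0,-0.2],[0,0,0]],[[0,0,-0.2],[0,0,0]]]' -0.3 |egrep "pos|cont|open"
$H '[[[0,0,-3],[0,0,0]],[[0,0,-8],[0,0,0]],[[0,0,-14],[0,0,0]],[[0,0,-20],[0,0,0]],[[0,0,-23],[0,0,0]]]' -1 |egrep "pos|cont"
python3 - <<'E'
from h import *
go([.578,.2505,.26])
E
```

```text
tool_pos: [0.6273, -0.32, 0.0299]
contact_force: [0.3, -0.6, 0.3]
opening: 0.0556
tool_pos: [0.6286, -0.3209, 0.2658]
contact_force: [0.5, 0.6, -0.6]
t 12.775 tcp [ 0.6286 -0.3209  0.2658] shift cm [14.65 55.46  0.34] q6 [-0.58  0.22  1.37  0.    1.54 -1.98]
```

```bash
H="python3 -m handwheel"
$H '[[[7.3,27.7,0],[0,0,0]],[[7.3,27.7,0],[0,0,0]],[[7.3,27.7,0],[0,0,0]],[[7.3,27.7,0],[0,0,0]],[[7.3,27.7,0],[0,0,0]]]' |tail -1
$H '[[[7.3,27.7,0],[0,0,0]],[[7.3,27.7,0],[0,0,0]],[[7.3,27.7,0],[0,0,0]],[[7.3,27.7,0],[0,0,0]],[[7.3,27.7,0],[0,0,0]]]'|egrep pos
$H '[[[0,0,0],[0,0,0]],[[0,0,0],[0,0,0]],[[0,0,0],[0,0,0]]]' |egrep pos
python3 - <<'E'
from h import *
go([.578,.2505,.163])
cv2.imwrite("pics/w2.png",ctrl.get_image("wrist")); cv2.imwrite("pics/top2.png",ctrl.get_image("top"))
print(proj("wrist",[.578,.2505,.2]),proj("wrist",[.578,.2505,.165]))
E
```

```text
grip_force: 0.0
tool_pos: [0.5763, 0.2534, 0.2602]
tool_pos: [0.5774, 0.2494, 0.2602]
t 14.4 tcp [0.5774 0.2494 0.2602] shift cm [-0.04  0.13  9.72] q6 [ 0.29  0.05  1.57 -0.    1.52 -1.11]
[274, 232] [274, 215]
```

View pics/w2.png

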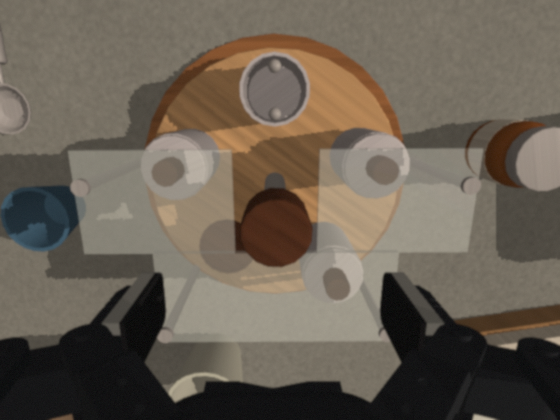

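```bash
H="python3 -m handwheel"
$H '[[[0,0.15,5],[0,0,0]],[[0,0.15,8],[0,0,0]],[[0,0.15,9.6],[0,0,0]],[[0,0.15,9.6],[0,0,0]],[[0,0.15,9.6],[0,0,0]]]' -1 80|egrep "pos|cont"
$H '[[[0,0,0],[0,0,0]],[[0,0,0],[0,0,0]],[[0,0,0],[0,0,0]],[[0,0,0],[0,0,0]]]' 1|egrep "pos|cont|open|grip"
$H '[[[0,0,0],[0,0,-0.13]],[[0,0,0],[0,0,-0.26]],[[0,0,0],[0,0,-0.39]],[[0,0,0],[0,0,-0.52]],[[0,0,0],[0,0,-0.63]]]' |egrep "rot|cont|grip"
$H '[[[0,0,0],[0,0,-0.13]],[[0,0,0],[0,0,-0.26]],[[0,0,0],[0,0,-0.39]],[[0,0,0],[0,0,-0.52]],[[0,0,0],[0,0,-0.63]]]' |egrep "rot|cont|grip"
$H '[[[0,0,0],[0,0,0]],[[0,0,0],[0,0,0]]]'
python3 -c "
from h import *
cv2.imwrite('pics/w3.png',ctrl.get_image('wrist'));print(ctrl.get_obs()['wrist_torque'],ctrl.get_obs()['q'])"
```

```text
tool_pos: [0.5785, 0.2522, 0.1663]
contact_force: [0.2, 0.5, 0.3]
tool_pos: [0.5776, 0.2512, 0.1657]
contact_force: [-2.3, -3.1, 4.4]
opening: 0.0423
grip_force: 82.5
tool_rot: [0.72, -3.058, 0.006]
contact_force: [-2.4, -8.3, 6.2]
grip_force: 82.6
tool_rot: [1.632, -2.684, 0.009]
contact_force: [1.4, -10.6, 4.9]
grip_force: 82.5
t: 17.12
tool_pos: [0.5787, 0.2492, 0.1658]
tool_rot: [1.627, -2.687, 0.009]
contact_force: [0.2, -10.2, 4.8]
opening: 0.0425
grip_force: 82.6
[-1.32997375  0.18172931  0.05195548] [ 0.29105183  0.11160374  1.66183401 -0.00576003  1.36746662 -2.36751078]
```

View pics/w3.png

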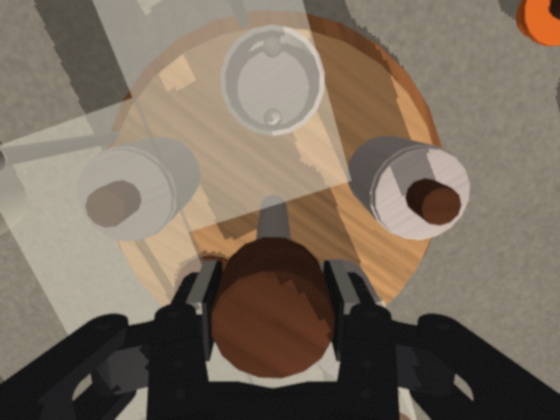

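```bash
H="python3 -m handwheel"
$H '[[[0,0,0],[0,0,0]],[[0,0,0],[0,0,0]],[[0,0,0],[0,0,0]],[[0,0,-2],[0,0,0]],[[0,0,-7],[0,0,0]]]' -1|egrep "cont|open|pos"
$H '[[[0,0,-3.5],[0,0,0.16]],[[0,0,-4.5],[0,0,0.31]],[[0,0,-4.5],[0,0,0.48]],[[0,0,-4.5],[0,0,0.63]],[[0,0,-4.5],[0,0,0.63]]]' |egrep pos
$H '[[[0,0,0],[0,0,0.16]],[[0,0,0],[0,0,0.31]],[[0,0,0],[0,0,0.48]],[[0,0,0],[0,0,0.63]],[[0,0,0],[0,0,0.63]]]' |egrep pos
$H '[[[5,0,0],[0,0,0]],[[8.5,0,0],[0,0,0]],[[8.5,0,0],[0,0,0]],[[8.5,0,0],[0,0,0]]]' |egrep "pos|rot"
cat >> h.py <<'E'
AX=np.array([.578,.2505]);YAW=-.169;GAP=AX-.085*np.array([np.cos(YAW),np.sin(YAW)])
def gaplook(name):
    im=ctrl.get_image("wrist"); cv2.imwrite(f"pics/{name}.png",im)
    print("pred mouth",proj("wrist",[*GAP,.11]),"knobtop",proj("wrist",[*GAP,.14]), "GAP",GAP.round(4))
    for q,z in (("lid1",.092),("hub_knob",.182),("place1",.11)):
        for r in ctrl.landmark_of("wrist",q)[:5]: print(q,round(r["score"],2),np.round(r["position"]),np.round(ray("wrist",r["position"],z)[:2],4))
    go([*GAP,.1165],YAW+np.pi/2)
E
python3 -c "
from h import *
gaplook('w4')"
```

```text
tool_pos: [0.5757, 0.2518, 0.2327]
contact_force: [0.6, -0.1, -0.1]
opening: 0.0854
tool_pos: [0.5776, 0.2523, 0.281]
tool_pos: [0.5775, 0.2522, 0.2801]
tool_pos: [0.4941, 0.2664, 0.2799]
tool_rot: [0.263, 3.129, 0.0]
pred mouth [270, 190] knobtop [270, 199] GAP [0.4942 0.2648]
lid1 0.87 [270. 186.] [0.4938 0.264 ]
lid1 0.8 [355. 245.] [0.5653 0.335 ]
lid1 0.77 [205.  30.] [0.3564 0.234 ]
lid1 0.67 [117.  23.] [0.3389 0.164 ]
lid1 0.64 [182. 254.] [0.5463 0.1681]
hub_knob 0.77 [274. 319.] [0.5758 0.2533]
place1 0.75 [316. 305.] [0.6126 0.2887]
place1 0.73 [269. 188.] [0.4921 0.2634]
place1 0.64 [183. 254.] [0.539  0.1749]
t 19.75 tcp [0.4944 0.2662 0.2792] shift cm [-1.000e-02 -1.400e-01  1.627e+01] q6 [ 0.36 -0.12  1.7  -0.    1.56 -1.04]
 turn [-0.    -0.    -0.001]
 turn [-0.     0.     3.141]
```

```bash
H="python3 -m handwheel"
$H '[[[0,-0.15,5],[0,0,0]],[[0,-0.15,10],[0,0,0]],[[0,-0.15,13],[0,0,0]],[[0,-0.15,14.5],[0,0,0]],[[0,-0.15,14.5],[0,0,0]]]' -1 80|egrep "cont"
$H '[[[0,0,1],[0,0,0]],[[0,0,1.75],[0,0,0]],[[0,0,1.75],[0,0,0]],[[0,0,1.75],[0,0,0]]]'|egrep "pos|cont"
$H '[[[0,0,0],[0,0,0]],[[0,0,0],[0,0,0]],[[0,0,0],[0,0,0]],[[0,0,0],[0,0,0]],[[0,0,0],[0,0,0]]]' 1 80|egrep "cont|grip|open"
$H '[[[0,0,-0.3],[0,0,0]],[[0,0,-0.6],[0,0,0]],[[0,0,-0.9],[0,0,0]],[[0,0,-1.3],[0,0,0]],[[0,0,-1.8],[0,0,0]]]' |egrep "pos|cont|grip"
$H '[[[0,0,-1.5],[0,0,0]],[[0,0,-4],[0,0,0]],[[0,0,-7.8],[0,0,0]],[[0,0,-7.8],[0,0,0]],[[0,0,-7.8],[0,0,0]]]'|egrep "pos|cont|grip|open"
python3 - <<'E'
from h import *
cv2.imwrite("pics/w5.png",ctrl.get_image("wrist")); go([.63,-.20,.21])
print([(round(r["score"],2),np.round(r["position"])) for r in ctrl.look_for("wrist","lid1")])
E
```

```text
contact_force: [0.1, 0.2, 0.0]
tool_pos: [0.4936, 0.265, 0.1172]
contact_force: [-0.2, 1.2, -0.4]
contact_force: [-1.1, -0.2, 1.2]
opening: 0.0173
grip_force: 78.1
tool_pos: [0.4942, 0.2653, 0.1365]
contact_force: [0.5, 0.3, -0.5]
grip_force: 78.6
tool_pos: [0.4933, 0.2649, 0.213]
contact_force: [-0.2, 0.4, -1.1]
opening: 0.0174
grip_force: 78.6
t 22.8 tcp [0.4928 0.2648 0.2119] shift cm [-21.37 -43.49   0.2 ] q6 [ 0.36 -0.09  1.79  0.    1.45 -1.04]
[(0.78, array([188.,  17.])), (0.61, array([385., 278.])), (0.59, array([75., 16.])), (0.56, array([418.,   0.])), (0.55, array([271., 260.]))]
```

```bash
H="python3 -m handwheel"
$H '[[[-10.7,-21.75,0],[0,0,0]],[[-10.7,-21.75,0],[0,0,0]],[[-10.7,-21.75,0],[0,0,0]],[[-10.7,-21.75,0],[0,0,0]],[[-10.7,-21.75,0],[0,0,0]]]' |tail -1
$H '[[[-10.7,-21.75,0],[0,0,0]],[[-10.7,-21.75,0],[0,0,0]],[[-10.7,-21.75,0],[0,0,0]],[[-10.7,-21.75,0],[0,0,0]],[[-10.7,-21.75,0],[0,0,0]]]' |egrep "pos|open"
$H '[[[0,0,6],[0,0,0]],[[0,0,12],[0,0,0]],[[0,0,15],[0,0,0]],[[0,0,16.5],[0,0,0]],[[0,0,16.5],[0,0,0]]]'|egrep "pos|cont"
$H '[[[0,0,0.5],[0,0,0]],[[0,0,1],[0,0,0]],[[0,0,1.2],[0,0,0]],[[0,0,1.2],[0,0,0]]]'|egrep "pos|cont|open"
$H '[[[0,0,0.2],[0,0,0]],[[0,0,0.2],[0,0,0]]]'|egrep "pos|cont|open"
```

```text
grip_force: 78.8
tool_pos: [0.6307, -0.2021, 0.2109]
opening: 0.0172
tool_pos: [0.6303, -0.1986, 0.0469]
contact_force: [-0.4, -0.2, 0.4]
tool_pos: [0.6308, -0.2, 0.0359]
contact_force: [0.5, -1.0, -1.3]
opening: 0.017
tool_pos: [0.6307, -0.2, 0.0337]
contact_force: [-0.7, -0.7, -0.2]
opening: 0.0173
```

```bash
H="python3 -m handwheel"
$H '[[[0,0,0.1],[0,0,0]],[[0,0,0.2],[0,0,0]],[[0,0,0.2],[0,0,0]]]'|egrep "pos|cont|open"
$H '[[[0,0,0.1],[0,0,0]],[[0,0,0.1],[0,0,0]]]'|egrep "pos|cont|open"
$H '[[[0,0,0.1],[0,0,0]],[[0,0,0.1],[0,0,0]]]'|egrep "pos|cont|open"
```

```text
tool_pos: [0.6307, -0.1999, 0.0316]
contact_force: [0.2, 0.3, -1.0]
opening: 0.0172
tool_pos: [0.631, -0.2001, 0.0313]
contact_force: [-0.6, 0.1, 1.8]
opening: 0.0177
tool_pos: [0.6311, -0.2001, 0.0313]
contact_force: [-4.3, 0.5, 7.0]
opening: 0.0175
```

```bash
H="python3 -m handwheel"
$H '[[[0,0,-0.2],[0,0,0]],[[0,0,-0.2],[0,0,0]],[[0,0,-0.2],[0,0,0]],[[0,0,-0.2],[0,0,0]]]' -0.3 |egrep "cont|open"
$H '[[[0,0,-3],[0,0,0]],[[0,0,-8],[0,0,0]],[[0,0,-14],[0,0,0]],[[0,0,-20],[0,0,0]],[[0,0,-23],[0,0,0]]]' -1 |egrep "pos"
python3 -c "
from h import *
cv2.imwrite('pics/w6.png',ctrl.get_image('wrist'))"
$H '[[[6.4,21.75,0],[0,0,0]],[[6.4,21.75,0],[0,0,0]],[[6.4,21.75,0],[0,0,0]],[[6.4,21.75,0],[0,0,0]],[[6.4,21.75,0],[0,0,0]]]' |tail -1
$H '[[[6.4,21.75,0],[0,0,0]],[[6.4,21.75,0],[0,0,0]],[[6.4,21.75,0],[0,0,0]],[[6.4,21.75,0],[0,0,0]],[[6.4,21.75,0],[0,0,0]]]' |egrep pos
$H '[[[0,0,0],[0,0,0]],[[0,0,0],[0,0,0]]]' |egrep pos
python3 -c "
from h import *
go([.578,.2505,.165],YAW+np.pi/2)"
```

```text
contact_force: [0.1, 0.9, -0.1]
opening: 0.0554
tool_pos: [0.6321, -0.2005, 0.267]
grip_force: 0.0
tool_pos: [0.5778, 0.2517, 0.2609]
tool_pos: [0.5786, 0.2488, 0.2616]
t 29.025 tcp [0.5786 0.2488 0.2616] shift cm [0.09 0.16 9.66] q6 [ 0.29  0.05  1.57 -0.    1.53 -1.11]
 turn [-0.    -0.    -0.003]
 turn [-0.000e+00  1.000e-03  3.139e+00]
```

View pics/w6.png

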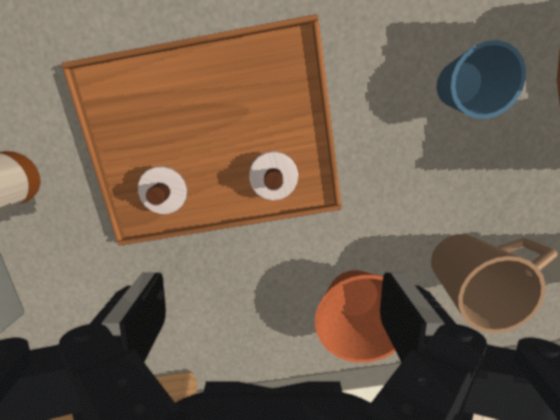

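```bash
H="python3 -m handwheel"
$H '[[[0.1,0.15,5],[0,0,0]],[[0.1,0.15,8],[0,0,0]],[[0.1,0.15,9.6],[0,0,0]],[[0.1,0.15,9.6],[0,0,0]],[[0.1,0.15,9.6],[0,0,0]]]' -1 80|egrep "pos|cont"
$H '[[[0,0,0],[0,0,0]],[[0,0,0],[0,0,0]],[[0,0,0],[0,0,0]],[[0,0,0],[0,0,0]]]' 1|egrep "cont|open|grip"
$H '[[[0,0,0],[0,0,-0.13]],[[0,0,0],[0,0,-0.26]],[[0,0,0],[0,0,-0.39]],[[0,0,0],[0,0,-0.52]],[[0,0,0],[0,0,-0.63]]]' |egrep "rot|cont|grip"
$H '[[[0,0,0],[0,0,-0.13]],[[0,0,0],[0,0,-0.26]],[[0,0,0],[0,0,-0.39]],[[0,0,0],[0,0,-0.52]],[[0,0,0],[0,0,-0.63]]]' |egrep "rot|cont|grip"
$H '[[[0,0,0],[0,0,0]],[[0,0,0],[0,0,0]]]'|egrep "rot|cont|open"
$H '[[[0,0,0],[0,0,0]],[[0,0,0],[0,0,0]],[[0,0,0],[0,0,0]],[[0,0,-2],[0,0,0]],[[0,0,-7],[0,0,0]]]' -1|egrep "cont|open|pos"
$H '[[[0,0,-3.5],[0,0,0.16]],[[0,0,-4.5],[0,0,0.31]],[[0,0,-4.5],[0,0,0.48]],[[0,0,-4.5],[0,0,0.63]],[[0,0,-4.5],[0,0,0.63]]]' |egrep pos
$H '[[[0,0,0],[0,0,0.16]],[[0,0,0],[0,0,0.31]],[[0,0,0],[0,0,0.48]],[[0,0,0],[0,0,0.63]],[[0,0,0],[0,0,0.63]]]' |egrep pos
$H '[[[5,0,0],[0,0,0]],[[8.5,0,0],[0,0,0]],[[8.5,0,0],[0,0,0]],[[8.5,0,0],[0,0,0]]]' |egrep "pos|rot"
python3 -c "
from h import *
gaplook('w7')"
```

```text
tool_pos: [0.5786, 0.252, 0.1678]
contact_force: [0.4, 0.3, 0.5]
contact_force: [-2.7, -4.1, 5.0]
opening: 0.0422
grip_force: 83.1
tool_rot: [0.72, -3.058, 0.006]
contact_force: [-3.5, -9.1, 6.4]
grip_force: 83.3
tool_rot: [1.632, -2.684, 0.009]
contact_force: [2.1, -11.0, 3.6]
grip_force: 83.2
tool_rot: [1.627, -2.687, 0.009]
contact_force: [-0.2, -10.6, 4.9]
opening: 0.042
tool_pos: [0.5758, 0.2518, 0.2343]
contact_force: [0.5, -0.1, -1.0]
opening: 0.0858
tool_pos: [0.5776, 0.2523, 0.2825]
tool_pos: [0.5775, 0.2522, 0.2816]
tool_pos: [0.4941, 0.2664, 0.2814]
tool_rot: [0.263, 3.129, 0.0]
pred mouth [270, 190] knobtop [270, 198] GAP [0.4942 0.2648]
lid1 0.91 [117.  23.] [0.3387 0.1631]
lid1 0.9 [206.  28.] [0.3545 0.2351]
lid1 0.78 [271. 187.] [0.4954 0.265 ]
hub_knob 0.57 [271. 319.] [0.5765 0.2515]
place1 0.72 [344. 227.] [0.5394 0.324 ]
place1 0.62 [ 79. 263.] [0.5322 0.077 ]
t 34.225 tcp [0.4944 0.2662 0.2807] shift cm [-1.000e-02 -1.300e-01  1.642e+01] q6 [ 0.36 -0.12  1.7  -0.    1.56 -1.04]
 turn [-0.    -0.    -0.001]
 turn [-0.     0.     3.141]
```

```bash
H="python3 -m handwheel"
$H '[[[0,-0.15,5],[0,0,0]],[[0,-0.15,10],[0,0,0]],[[0,-0.15,13],[0,0,0]],[[0,-0.15,14.5],[0,0,0]],[[0,-0.15,14.5],[0,0,0]]]' -1 80|egrep "cont"
$H '[[[0,0,1],[0,0,0]],[[0,0,1.9],[0,0,0]],[[0,0,1.9],[0,0,0]],[[0,0,1.9],[0,0,0]]]'|egrep "pos|cont"
$H '[[[0,0,0],[0,0,0]],[[0,0,0],[0,0,0]],[[0,0,0],[0,0,0]],[[0,0,0],[0,0,0]],[[0,0,0],[0,0,0]]]' 1 80|egrep "cont|grip|open"
$H '[[[0,0,-0.3],[0,0,0]],[[0,0,-0.6],[0,0,0]],[[0,0,-0.9],[0,0,0]],[[0,0,-1.3],[0,0,0]],[[0,0,-1.8],[0,0,0]]]' |egrep "pos|cont|grip"
$H '[[[0,0,-1.5],[0,0,0]],[[0,0,-4],[0,0,0]],[[0,0,-7.8],[0,0,0]],[[0,0,-7.8],[0,0,0]],[[0,0,-7.8],[0,0,0]]]'|egrep "pos|cont|grip|open"
python3 - <<'E'
from h import *
go([.54,-.32,.21])
E
```

```text
contact_force: [1.1, -0.7, -0.2]
tool_pos: [0.4936, 0.265, 0.1171]
contact_force: [0.4, -0.1, -0.5]
contact_force: [-1.1, -0.8, 2.0]
opening: 0.0172
grip_force: 78.1
tool_pos: [0.4942, 0.2653, 0.1365]
contact_force: [-0.5, 0.1, -0.4]
grip_force: 78.5
tool_pos: [0.4933, 0.2649, 0.2131]
contact_force: [-0.3, 0.4, -1.6]
opening: 0.0173
grip_force: 78.5
t 37.225 tcp [0.4933 0.2649 0.2131] shift cm [-14.48 -56.86   0.3 ] q6 [ 0.36 -0.09  1.78  0.    1.45 -1.04]
```

```bash
H="python3 -m handwheel"
$H '[[[-7.25,-28.4,0],[0,0,0]],[[-7.25,-28.4,0],[0,0,0]],[[-7.25,-28.4,0],[0,0,0]],[[-7.25,-28.4,0],[0,0,0]],[[-7.25,-28.4,0],[0,0,0]]]' |tail -1
$H '[[[-7.25,-28.4,0],[0,0,0]],[[-7.25,-28.4,0],[0,0,0]],[[-7.25,-28.4,0],[0,0,0]],[[-7.25,-28.4,0],[0,0,0]],[[-7.25,-28.4,0],[0,0,0]]]' |egrep "pos|open"
$H '[[[0,0,6],[0,0,0]],[[0,0,12],[0,0,0]],[[0,0,15],[0,0,0]],[[0,0,16.5],[0,0,0]],[[0,0,16.5],[0,0,0]]]'|egrep "pos|cont"
$H '[[[0,0,0.5],[0,0,0]],[[0,0,1],[0,0,0]],[[0,0,1.3],[0,0,0]],[[0,0,1.3],[0,0,0]]]'|egrep "pos|cont|open"
$H '[[[0,0,0.15],[0,0,0]],[[0,0,0.15],[0,0,0]]]'|egrep "pos|cont|open"
$H '[[[0,0,0.15],[0,0,0]],[[0,0,0.15],[0,0,0]]]'|egrep "pos|cont|open"
```

```text
grip_force: 78.8
tool_pos: [0.5392, -0.3216, 0.2106]
opening: 0.0173
tool_pos: [0.5395, -0.3187, 0.0463]
contact_force: [0.8, -0.7, -0.4]
tool_pos: [0.5402, -0.3193, 0.0348]
contact_force: [-0.6, 0.3, -0.4]
opening: 0.0173
tool_pos: [0.5403, -0.3194, 0.0333]
contact_force: [0.2, -0.4, -0.9]
opening: 0.0178
tool_pos: [0.5402, -0.3193, 0.0316]
contact_force: [-0.5, -0.0, 0.0]
opening: 0.0174
```

```bash
H="python3 -m handwheel"
$H '[[[0,0,0.1],[0,0,0]],[[0,0,0.1],[0,0,0]]]'|egrep "pos|cont|open"
$H '[[[0,0,-0.1],[0,0,0]],[[0,0,-0.1],[0,0,0]],[[0,0,-0.1],[0,0,0]],[[0,0,-0.1],[0,0,0]]]' -0.3 |egrep "cont|open"
$H '[[[0,0,-3],[0,0,0]],[[0,0,-8],[0,0,0]],[[0,0,-14],[0,0,0]],[[0,0,-20],[0,0,0]],[[0,0,-23],[0,0,0]]]' -1 |egrep "pos"
python3 -c "
from h import *
cv2.imwrite('pics/w8.png',ctrl.get_image('wrist'))
for r in ctrl.landmark_of('wrist','lid1'): print(round(r['score'],2),ray('wrist',r['position'],.006)[:2].round(3))"
$H '[[[2.95,28.4,0],[0,0,0]],[[2.95,28.4,0],[0,0,0]],[[2.95,28.4,0],[0,0,0]],[[2.95,28.4,0],[0,0,0]],[[2.95,28.4,0],[0,0,0]]]' |tail -1
$H '[[[2.95,28.4,0],[0,0,0]],[[2.95,28.4,0],[0,0,0]],[[2.95,28.4,0],[0,0,0]],[[2.95,28.4,0],[0,0,0]],[[2.95,28.4,0],[0,0,0]]]' |egrep pos
$H '[[[0,0,0],[0,0,0.16]],[[0,0,0],[0,0,0.31]],[[0,0,0],[0,0,0.48]],[[0,0,0],[0,0,0.63]],[[0,0,0],[0,0,0.63]]]' |egrep pos
$H '[[[0,0,0],[0,0,0.16]],[[0,0,0],[0,0,0.31]],[[0,0,0],[0,0,0.48]],[[0,0,0],[0,0,0.63]],[[0,0,0],[0,0,0.63]]]' |egrep pos
python3 -c "
from h import *
go([.578,.2505,.165],YAW+np.pi/2)"
```

```text
tool_pos: [0.5404, -0.3195, 0.0313]
contact_force: [-0.9, 0.3, 1.7]
opening: 0.0176
contact_force: [-0.1, -0.4, -0.1]
opening: 0.0554
tool_pos: [0.5414, -0.3202, 0.267]
0.97 [ 0.633 -0.204]
0.6 [ 0.542 -0.317]
grip_force: 0.0
tool_pos: [0.5769, 0.2531, 0.2591]
tool_pos: [0.5774, 0.2502, 0.2595]
tool_pos: [0.5778, 0.2503, 0.2606]
t 44.075 tcp [0.5778 0.2503 0.2606] shift cm [0.02 0.04 9.56] q6 [0.29 0.05 1.57 0.   1.53 0.15]
 turn [-2.000e-03 -1.000e-03 -1.257e+00]
 turn [-1.000e-03  2.000e-03  1.885e+00]
```

```bash
H="python3 -m handwheel"
$H '[[[0,0,5],[0,0,0]],[[0,0,8],[0,0,0]],[[0,0,9.5],[0,0,0]],[[0,0,9.5],[0,0,0]],[[0,0,9.5],[0,0,0]]]' -1 80|egrep "pos|cont"
$H '[[[0,0,0],[0,0,0]],[[0,0,0],[0,0,0]],[[0,0,0],[0,0,0]],[[0,0,0],[0,0,0]]]' 1|egrep "cont|open|grip"
$H '[[[0,0,0],[0,0,-0.13]],[[0,0,0],[0,0,-0.26]],[[0,0,0],[0,0,-0.39]],[[0,0,0],[0,0,-0.52]],[[0,0,0],[0,0,-0.63]]]' |egrep "rot|cont|grip"
$H '[[[0,0,0],[0,0,-0.13]],[[0,0,0],[0,0,-0.26]],[[0,0,0],[0,0,-0.39]],[[0,0,0],[0,0,-0.52]],[[0,0,0],[0,0,-0.63]]]' |egrep "rot|cont|grip"
$H '[[[0,0,0],[0,0,-0.13]],[[0,0,0],[0,0,-0.26]],[[0,0,0],[0,0,-0.39]],[[0,0,0],[0,0,-0.52]],[[0,0,0],[0,0,-0.63]]]' |egrep "rot|cont|grip"
$H '[[[0,0,0],[0,0,-0.13]],[[0,0,0],[0,0,-0.26]],[[0,0,0],[0,0,-0.39]],[[0,0,0],[0,0,-0.52]],[[0,0,0],[0,0,-0.63]]]' |egrep "rot|cont|grip"
$H '[[[0,0,0],[0,0,0]],[[0,0,0],[0,0,0]]]'|egrep "rot|cont|open"
$H '[[[0,0,0],[0,0,0]],[[0,0,0],[0,0,0]],[[0,0,0],[0,0,0]],[[0,0,-2],[0,0,0]],[[0,0,-7],[0,0,0]]]' -1|egrep "cont|open|pos"
$H '[[[0,0,-3.5],[0,0,0.16]],[[0,0,-4.5],[0,0,0.31]],[[0,0,-4.5],[0,0,0.48]],[[0,0,-4.5],[0,0,0.63]],[[0,0,-4.5],[0,0,0.63]]]' |egrep pos
$H '[[[0,0,0],[0,0,0.16]],[[0,0,0],[0,0,0.31]],[[0,0,0],[0,0,0.48]],[[0,0,0],[0,0,0.63]],[[0,0,0],[0,0,0.63]]]' |egrep pos
$H '[[[5,0,0],[0,0,0]],[[8.5,0,0],[0,0,0]],[[8.5,0,0],[0,0,0]],[[8.5,0,0],[0,0,0]]]' |egrep "pos|rot"
python3 -c "
from h import *
gaplook('w9')"
```

```text
tool_pos: [0.5791, 0.2507, 0.1687]
contact_force: [-0.5, -0.8, -0.1]
contact_force: [4.2, 0.3, 3.3]
opening: 0.0421
grip_force: 82.0
tool_rot: [1.218, 2.892, 0.005]
contact_force: [4.2, 0.8, 3.1]
grip_force: 82.2
tool_rot: [0.261, 3.126, 0.004]
contact_force: [6.4, 1.0, 2.5]
grip_force: 82.1
tool_rot: [-0.719, 3.053, 0.003]
contact_force: [6.3, 1.3, 2.3]
grip_force: 82.1
tool_rot: [-1.631, 2.68, 0.001]
contact_force: [7.0, 1.3, 3.2]
grip_force: 82.2
tool_rot: [-1.626, 2.683, 0.001]
contact_force: [7.3, 1.1, 2.9]
opening: 0.0424
tool_pos: [0.5764, 0.2499, 0.2352]
contact_force: [0.8, 0.0, 0.5]
opening: 0.0855
tool_pos: [0.5783, 0.2505, 0.2834]
tool_pos: [0.5782, 0.2504, 0.2826]
tool_pos: [0.4949, 0.2647, 0.2824]
tool_rot: [0.263, 3.129, 0.0]
pred mouth [272, 189] knobtop [272, 197] GAP [0.4942 0.2648]
lid1 0.92 [209.  28.] [0.3553 0.2357]
lid1 0.86 [272. 184.] [0.4936 0.2646]
lid1 0.75 [119.  22.] [0.3386 0.1631]
lid1 0.54 [ 84. 263.] [0.5407 0.0679]
hub_knob 0.76 [272. 319.] [0.5781 0.2501]
place1 0.79 [360. 252.] [0.5667 0.3351]
place1 0.75 [201. 230.] [0.5213 0.1945]
t 50.525 tcp [0.4951 0.2645 0.2817] shift cm [ 0.09  0.02 16.52] q6 [ 0.36 -0.12  1.7  -0.    1.56 -1.04]
 turn [-0.    -0.    -0.001]
 turn [-0.     0.     3.141]
```

View pics/w9.png

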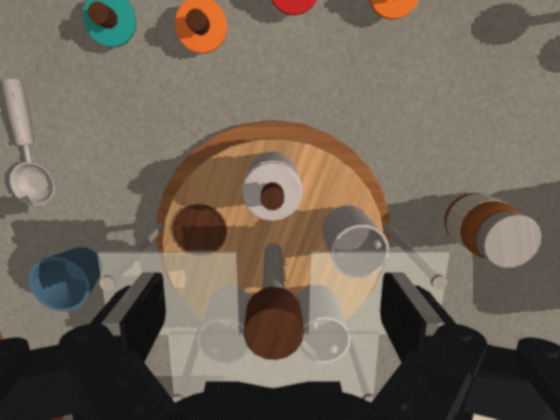

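```bash
H="python3 -m handwheel"
$H '[[[0.1,0,5],[0,0,0]],[[0.1,0,10],[0,0,0]],[[0.1,0,13],[0,0,0]],[[0.1,0,14.5],[0,0,0]],[[0.1,0,14.5],[0,0,0]]]' -1 80|egrep "cont"
$H '[[[0,0,1],[0,0,0]],[[0,0,2],[0,0,0]],[[0,0,2],[0,0,0]],[[0,0,2],[0,0,0]]]'|egrep "pos|cont"
$H '[[[0,0,0],[0,0,0]],[[0,0,0],[0,0,0]],[[0,0,0],[0,0,0]],[[0,0,0],[0,0,0]],[[0,0,0],[0,0,0]]]' 1 80|egrep "cont|grip|open"
$H '[[[0,0,-0.3],[0,0,0]],[[0,0,-0.6],[0,0,0]],[[0,0,-0.9],[0,0,0]],[[0,0,-1.3],[0,0,0]],[[0,0,-1.8],[0,0,0]]]' |egrep "pos|cont|grip"
$H '[[[0,0,-1.5],[0,0,0]],[[0,0,-4],[0,0,0]],[[0,0,-7.8],[0,0,0]],[[0,0,-7.8],[0,0,0]],[[0,0,-7.8],[0,0,0]]]'|egrep "pos|cont|grip|open"
python3 - <<'E'
from h import *
go([.54,-.20,.21])
E
```

```text
contact_force: [-0.1, 0.6, 0.6]
tool_pos: [0.4936, 0.265, 0.1171]
contact_force: [0.3, -0.3, 0.3]
contact_force: [-0.1, 0.2, 3.2]
opening: 0.0174
grip_force: 78.1
tool_pos: [0.4942, 0.2653, 0.1365]
contact_force: [0.7, 0.2, -0.4]
grip_force: 78.7
tool_pos: [0.4933, 0.2649, 0.2131]
contact_force: [-0.2, -0.4, -0.3]
opening: 0.0171
grip_force: 78.7
t 53.525 tcp [0.4933 0.2649 0.2131] shift cm [-12.46 -45.04   0.3 ] q6 [ 0.36 -0.09  1.78  0.    1.45 -1.04]
```

```bash
H="python3 -m handwheel"
$H '[[[-6.25,-22.5,0],[0,0,0]],[[-6.25,-22.5,0],[0,0,0]],[[-6.25,-22.5,0],[0,0,0]],[[-6.25,-22.5,0],[0,0,0]],[[-6.25,-22.5,0],[0,0,0]]]' |tail -1
$H '[[[-6.25,-22.5,0],[0,0,0]],[[-6.25,-22.5,0],[0,0,0]],[[-6.25,-22.5,0],[0,0,0]],[[-6.25,-22.5,0],[0,0,0]],[[-6.25,-22.5,0],[0,0,0]]]' |egrep "pos|open"
$H '[[[0,0,6],[0,0,0]],[[0,0,12],[0,0,0]],[[0,0,15],[0,0,0]],[[0,0,16.5],[0,0,0]],[[0,0,16.5],[0,0,0]]]'|egrep "pos|cont"
$H '[[[0,0,0.5],[0,0,0]],[[0,0,1],[0,0,0]],[[0,0,1.3],[0,0,0]],[[0,0,1.3],[0,0,0]]]'|egrep "pos|cont|open"
$H '[[[0,0,0.15],[0,0,0]],[[0,0,0.15],[0,0,0]]]'|egrep "pos|cont|open"
$H '[[[0,0,0.15],[0,0,0]],[[0,0,0.15],[0,0,0]]]'|egrep "pos|cont|open"
$H '[[[0,0,0.1],[0,0,0]],[[0,0,0.1],[0,0,0]]]'|egrep "pos|cont|open"
```

```text
grip_force: 79.1
tool_pos: [0.5402, -0.2011, 0.2112]
opening: 0.0174
tool_pos: [0.5401, -0.1983, 0.047]
contact_force: [0.4, 0.8, -1.0]
tool_pos: [0.5404, -0.1998, 0.0348]
contact_force: [-0.2, 0.7, -0.4]
opening: 0.0175
tool_pos: [0.5405, -0.1998, 0.0333]
contact_force: [-0.2, 0.6, -1.2]
opening: 0.0173
tool_pos: [0.5404, -0.1997, 0.0316]
contact_force: [-0.2, -0.6, -1.2]
opening: 0.0172
tool_pos: [0.5407, -0.1998, 0.0313]
contact_force: [-1.5, 0.3, 3.1]
opening: 0.0175
```

```bash
H="python3 -m handwheel"
$H '[[[0,0,-0.1],[0,0,0]],[[0,0,-0.1],[0,0,0]],[[0,0,-0.1],[0,0,0]],[[0,0,-0.1],[0,0,0]]]' -0.3 |egrep "cont|open"
$H '[[[0,0,-3],[0,0,0]],[[0,0,-8],[0,0,0]],[[0,0,-14],[0,0,0]],[[0,0,-20],[0,0,0]],[[0,0,-23],[0,0,0]]]' -1 |egrep "pos"
$H '[[[1.95,22.5,0],[0,0,0]],[[1.95,22.5,0],[0,0,0]],[[1.95,22.5,0],[0,0,0]],[[1.95,22.5,0],[0,0,0]],[[1.95,22.5,0],[0,0,0]]]' |tail -1
$H '[[[1.95,22.5,0],[0,0,0]],[[1.95,22.5,0],[0,0,0]],[[1.95,22.5,0],[0,0,0]],[[1.95,22.5,0],[0,0,0]],[[1.95,22.5,0],[0,0,0]]]' |egrep pos
$H '[[[0,0,0],[0,0,0]],[[0,0,0],[0,0,0]]]' |egrep pos
python3 -c "
from h import *
go([.578,.2505,.165],YAW+np.pi/2)"
```

```text
contact_force: [0.4, 0.4, -0.1]
opening: 0.0553
tool_pos: [0.5417, -0.2003, 0.2667]
grip_force: 0.0
tool_pos: [0.5782, 0.2516, 0.2613]
tool_pos: [0.5784, 0.2488, 0.2618]
t 59.275 tcp [0.5784 0.2488 0.2618] shift cm [0.07 0.17 9.68] q6 [ 0.29  0.05  1.57 -0.    1.53 -1.11]
 turn [-0.     0.    -0.003]
 turn [0.000e+00 1.000e-03 3.139e+00]
```

```bash
H="python3 -m handwheel"
$H '[[[0.05,0.15,5],[0,0,0]],[[0.05,0.15,8],[0,0,0]],[[0.05,0.15,9.6],[0,0,0]],[[0.05,0.15,9.6],[0,0,0]],[[0.05,0.15,9.6],[0,0,0]]]' -1 80|egrep "pos|cont"
$H '[[[0,0,0],[0,0,0]],[[0,0,0],[0,0,0]],[[0,0,0],[0,0,0]],[[0,0,0],[0,0,0]]]' 1|egrep "cont|open|grip"
$H '[[[0,0,0],[0,0,0.13]],[[0,0,0],[0,0,0.26]],[[0,0,0],[0,0,0.39]],[[0,0,0],[0,0,0.52]],[[0,0,0],[0,0,0.63]]]' |egrep "rot|cont|grip"
$H '[[[0,0,0],[0,0,0.13]],[[0,0,0],[0,0,0.26]],[[0,0,0],[0,0,0.39]],[[0,0,0],[0,0,0.52]],[[0,0,0],[0,0,0.63]]]' |egrep "rot|cont|grip"
$H '[[[0,0,0],[0,0,0]],[[0,0,0],[0,0,0]]]'|egrep "rot|cont|open"
$H '[[[0,0,0],[0,0,0]],[[0,0,0],[0,0,0]],[[0,0,0],[0,0,0]],[[0,0,-2],[0,0,0]],[[0,0,-7],[0,0,0]]]' -1|egrep "cont|open|pos"
$H '[[[0,0,-3.5],[0,0,-0.16]],[[0,0,-4.5],[0,0,-0.31]],[[0,0,-4.5],[0,0,-0.48]],[[0,0,-4.5],[0,0,-0.63]],[[0,0,-4.5],[0,0,-0.63]]]' |egrep pos
$H '[[[0,0,0],[0,0,-0.16]],[[0,0,0],[0,0,-0.31]],[[0,0,0],[0,0,-0.48]],[[0,0,0],[0,0,-0.63]],[[0,0,0],[0,0,-0.63]]]' |egrep pos
$H '[[[6,0,-3],[0,0,0]],[[12,0,-6],[0,0,0]],[[17,0,-9],[0,0,0]],[[17,0,-9],[0,0,0]],[[17,0,-9],[0,0,0]]]' |egrep "pos|rot"
python3 - <<'E'
from h import *
gaplook('w10'); print("place0 pred",proj("wrist",[*GAP,.042]))
t=ctrl.get_image("top"); cv2.imwrite("pics/top10.png",cv2.resize(t[90:300,120:450],None,fx=2.4,fy=2.4,interpolation=3))
for r in ctrl.landmark_of("top","lid1"): print(round(r["score"],2),np.round(r["position"]),(ray("top",r["position"],.006)[:2]-[.5865,-.26]).round(3))
E
```

```text
tool_pos: [0.579, 0.252, 0.1678]
contact_force: [0.1, 1.3, 1.1]
contact_force: [-2.0, -4.4, 5.8]
opening: 0.0423
grip_force: 83.1
tool_rot: [1.226, 2.89, 0.0]
contact_force: [0.6, -0.4, 3.1]
grip_force: 83.1
tool_rot: [2.063, 2.367, 0.005]
contact_force: [5.9, 0.3, 2.5]
grip_force: 83.0
tool_rot: [2.059, 2.371, 0.005]
contact_force: [5.5, 0.8, 2.7]
opening: 0.0423
tool_pos: [0.5763, 0.2515, 0.2342]
contact_force: [0.5, 0.6, 0.3]
opening: 0.0851
tool_pos: [0.5781, 0.2521, 0.2825]
tool_pos: [0.578, 0.252, 0.2816]
tool_pos: [0.4104, 0.2807, 0.3712]
tool_rot: [0.269, 3.129, 0.001]
pred mouth [272, 244] knobtop [271, 254] GAP [0.4942 0.2648]
lid1 0.87 [153. 108.] [0.3194 0.1613]
lid1 0.84 [286.  86.] [0.3219 0.3109]
lid1 0.65 [337. 293.] [0.5811 0.334 ]
lid1 0.61 [358.  88.] [0.3381 0.3878]
lid1 0.44 [ 81. 196.] [0.4022 0.051 ]
hub_knob 0.91 [273. 346.] [0.5791 0.2512]
place1 0.88 [206. 294.] [0.5448 0.1745]
place1 0.8 [271. 226.] [0.4721 0.2676]
place1 0.78 [336. 290.] [0.5669 0.332 ]
t 64.6 tcp [0.4109 0.2802 0.369 ] shift cm [-8.54 -0.04 25.23] q6 [ 0.45 -0.3   1.71 -0.    1.73 -0.95]
 turn [-0.002 -0.003 -0.003]
 turn [-4.000e-03  3.000e-03  3.139e+00]
place0 pred [272, 226]
0.78 [177. 288.] [-0.272  0.575]
0.75 [241. 286.] [-0.266  0.396]
0.73 [213. 279.] [-0.247  0.473]
0.63 [401. 208.] [-0.043 -0.054]
0.6 [360. 209.] [-0.047  0.061]
0.49 [361. 175.] [0.048 0.059]
0.48 [142. 281.] [-0.255  0.674]
```

View pics/top10.png

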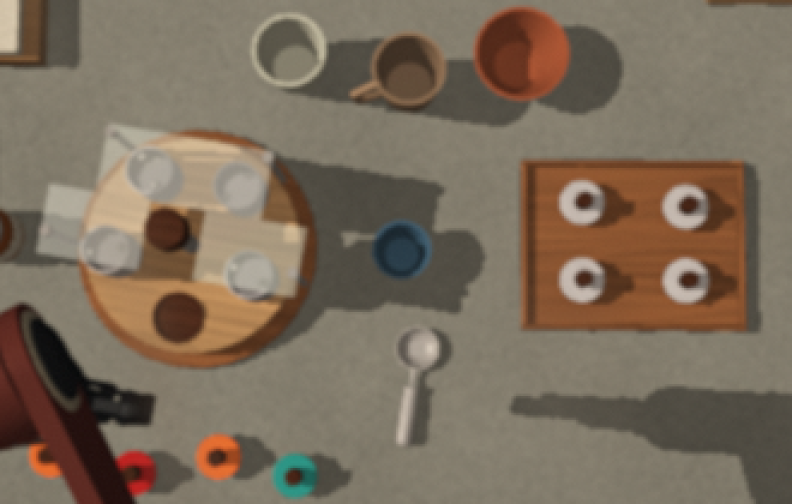

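View pics/w10.png

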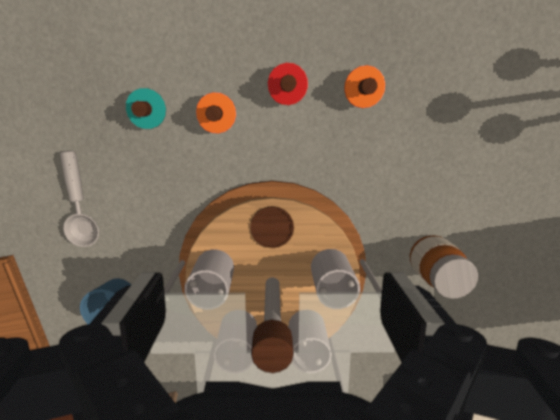

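The top view shows four lids upright in the tray, at (583,204), (685,206), (583,280) and (685,280). The wrist view shows the empty recess at the gap at (271,227), against a prediction of (272,226). The crockery has not moved.

```bash
python3 -c "
from station import ctrl
print(ctrl.finish_job())"
```

```text
the job is handed in; nothing more can be done
None
```

I handed the job in: all four lids stand upright in the tray and the carousel is clicked in with its empty place at the gap; the other crockery looks unmoved, but the hand-in returned no verdict.

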